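# Seat the ringed probe in the block heater

### The arm

A 6-joint arm with a two-finger parallel gripper is mounted at the origin on the work surface. World frame = base frame: x ahead of the robot, y to its left, z up, the work surface at z = 0. Lengths are in m, angles in rad, forces in N, time in s.
With the tool pointing down it reaches from about 0.35 to 0.975 m from the base axis. Payload 4.9 kg.
Tool frame: the origin (TCP) lies at the very end of the fingers, on their centre line; the grasp point (between the pads) lies manip.grip_point_offset behind it (manip.grip_point_offset is the distance from the TCP to the grasp point, in m); z points along the fingers, y is the line along which they close (so a half turn about z gives the same grasp; the last joint's range is limited). The gripper opens to 85 mm and grips with 20 to 120 N. Pads are 22 mm wide; open, the fingers measure 114 mm over their backs; the gripper's body (76 mm by 85 mm) begins 54 mm behind the grasp point. The pads swing forward as they close: fully open they stand 13 mm farther back than shut.
Start: joints at [-1.294, 0.053, 1.613, -0, 1.476, -0.119], TCP at [0.241, -0.577, 0.231] pointing down, gripper open.
Joint ranges: [-3.01, 3.01], [-1.01, 2.22], [0.06, 2.58], [-1.02, 4.17], [0.09, 2.62], [-3.14, 3.14]. Speed limits (rad/s): [2.57, 2.57, 3.14, 3.14, 3.14, 3.14].

### API

Orientations are given as a unit quaternion [w, x, y, z].
In Python, from plant import manip gives the robot as it stands.
- The arm moves only by the shell command python3 -m crank 'ROWS' [OPENING]. ROWS is JSON, a list of rows, each an object of numbers: "x", "y", "z": the shift along the tool's x, y, z in cm; "turn": the turn about the tool's z in rad. In form: [{"x": .., "y": .., "z": .., "turn": ..}, ...]. A call has 1 to 5 rows; each row shifts and turns the commanded pose from where the row before left it, along the tool's axes as they then stand; what a row does not reach is not made up. A row lasts 1/10 s, in which the tool goes at most 50 mm and 8.59 degrees, less where a joint would pass 70% of its speed; a pose out of reach is approached as far as the arm can. A call with a gripper value outside its range is refused whole. OPENING is the opening in per cent of the stroke, from 0 (shut) to 100 (fully open), set as the call begins (- or left out, the last holds). The fingers move at their own pace and stop on an object; the grip force is fixed at half the most. Time passes only in rows, so rows that do not move let the fingers close. It gives the time, the measured TCP pose, the force, the opening and the grip force at its end, in the units of the state.
- manip.state(): the state, without advancing time (a new reading comes with each control period).
- manip.grab_frame(name): name is "side" or "top" or "wrist"; returns (picture, depth): 400x640x3 uint8, red, green, blue; 400x640 float32, m along the optical axis (not along the pixel's ray), 0 where there is no reading.
- manip.camera_model(name): a dict with "mtx" (3x3 intrinsics, pixels), "k1" (the pictures are not rectified: a ray, as slopes to the right and down, at radius r is drawn at 1 + k1 r^2 times it, then the intrinsics apply), "world_to_cam" (4x4, takes a point from world to camera coordinates). Camera axes: x right, y down, z forward; pixel columns grow to the right and rows downward; lengths in m; the calibration is good to about 2 mm. A picture is of the moment at which its call begins: read the wrist's pose just before it. camera_model takes no time and is no camera call; for the wrist camera it gives the pose at the moment of the call.
- manip.job_done(): hands the job in; it is judged then, once.
The state is a dict: "time": time; "joint_pos": joint angles; "joint_vel": joint speeds; "joint_efforts": joint torques, N m; "tool_pos": TCP position; "tool_rot": TCP orientation; "contact_force": force on the tool from outside, world axes, zero at the start; "ft_torque": the same for the moment, N m; "gripper_width": opening from 0.0 (shut) to 1.0 (fully open); "grasp_force": force on a finger pad.
Only numpy, scipy, OpenCV 4.12 (cv2) and the standard library are available. Lean on these libraries where they do the work, as an engineer would, in place of code of your own. Each camera call takes 0.05 s, during which the arm holds its last target. There are 200 camera calls.

### The job

Take the temperature probe with the black ring round its shaft out of the stand and lower it into the one wide well of the block heater. Push it down against the sliding cup in the well until it bottoms, which you can read from the ring: it then sits right on the block's top face. Let go and leave the probe standing there.

Things in the scene. Friction and masses are not known exactly. Their poses are not given: they have to be found in the camera images.
- probe_mid (a point): the ringed probe, rigid, about 120 g: point on its axis half-way up, 72.5 mm above its tip; z along it to the head. Steel shaft 18 mm thick, 105 mm long; then a plain cylindrical grey head 26 mm thick, 40 mm long, to be gripped (its middle 52.5 mm above this point). Starts upright in a socket of the stand, tip 10 mm above the bench, x axis across the row
- probe_ring (a point): middle of the black depth ring round the same probe's shaft, on its axis, 85 mm above the tip; the ring is 6 mm high, 20 mm in diameter. With the probe bottomed its lower edge is level with the mouth of the well, so this point is 3 mm above it
- stand: fixed white probe stand, 60 x 250 mm, 55 mm high; origin under its centre, y along its row of three sockets (22 mm wide, 45 mm deep, 85 mm apart). The two other probes in it are as tall and have no ring: one has a wide domed head, one a thin neck and small head
- well_mouth (a point): centre of the mouth of the one wide well, level with the heater's aluminium top face 115 mm above the bench; z up. Bore 28 mm, straight; the other wells are 14 mm. In it slides a brass cup, a flat disc filling the bore: its face starts 57 to 67 mm below the mouth, needs a push of about 7 N to slide (the probe's weight won't do), stays where pushed and stops hard 82 mm below the mouth
Not all that is in view belongs to the job. Leave any green, turquoise or yellow look-alike of the part that bears probe_mid alone.

How it is judged:
At the end, for the whole second after the job is handed in: The ringed probe stands in the wide well, let go, leaning less than 11 degrees, its ring's middle within 12 mm of the well's axis and less than 10 mm above the top face of the block (3 mm when it has bottomed) (z of probe_ring in the frame of well_mouth below 0.01 m and horizontal distance between probe_ring and well_mouth below 0.012 m and angle between probe_mid's own z axis and vertical below 0.2 rad); the robot touches nothing.
It also fails if it takes over 40 s, if anything falls off the work surface, if the arm or the gripper's body presses on something with over 40 N, if the wrist force passes 120 N, or if a joint passes its speed limit or range.

## Working session

There is one attempt and no reset: what is moved stays moved. The work goes in short steps, Python scripts to look and compute and a shell command to move; the robot and the scene stay as the last step left them, time stands still between calls to the robot, and variables do not carry over. Pictures are saved under pics/ and viewed, at most 10 in all, crops included, and the job is handed in when it is done.

```bash
mkdir -p pics; cat > h.py <<'E'
import numpy as np, cv2
from plant import manip
def grab(n,tag):
    m=manip.camera_model(n); p,d=manip.grab_frame(n)
    cv2.imwrite(f'pics/{tag}.png',p[:,:,::-1]); np.savez(f'pics/{tag}.npz',p=p,d=d,K=m['mtx'],k1=m['k1'],T=m['world_to_cam']); return p,d,m
def load(tag):
    z=np.load(f'pics/{tag}.npz'); return z['p'],z['d'],dict(mtx=z['K'],k1=float(z['k1']),world_to_cam=z['T'])
def ray(m,u,v):
    K=np.array(m['mtx']);D=np.array([m['k1'],0,0,0,0.])
    s=cv2.undistortPoints(np.array([[[u,v]]],float),K,D)[0,0]
    T=np.array(m['world_to_cam']);R=T[:3,:3]
    return -R.T@T[:3,3], R.T@np.array([s[0],s[1],1])
def plane(m,u,v,z):
    o,d=ray(m,u,v); return o+d*(z-o[2])/d[2]
def dep(m,u,v,dd):
    o,d=ray(m,u,v); return o+d*dd
def proj(m,X):
    T=np.array(m['world_to_cam']); r=cv2.Rodrigues(T[:3,:3])[0]
    return cv2.projectPoints(np.array(X,float).reshape(-1,1,3),r,T[:3,3],np.array(m['mtx']),np.array([m['k1'],0,0,0,0.]))[0][:,0]
E
python3 - <<'E'
from h import *
a=grab('top','top1')[0]; b=grab('side','side1')[0]
print(manip.state()['tool_rot'],manip.grip_point_offset)
cv2.imwrite('pics/both.png',cv2.resize(np.vstack([a,b])[:,:,::-1],(480,600)) if 0 else a[:,:,::-1])
for n in('top','side'):
    m=manip.camera_model(n);T=np.array(m['world_to_cam']);print(n,-T[:3,:3].T@T[:3,3],T[2,:3])
E
```

```text
[-9.32273876e-04  9.80479530e-01  1.96618963e-01 -8.03577162e-05] 0.0187
top [0.35174212 0.02368924 1.26590309] [ 0.11613455 -0.0116545  -0.99316511]
side [0.31906448 0.64430206 0.46743735] [ 0.18372657 -0.84949032 -0.49458138]
```

View pics/top1.png

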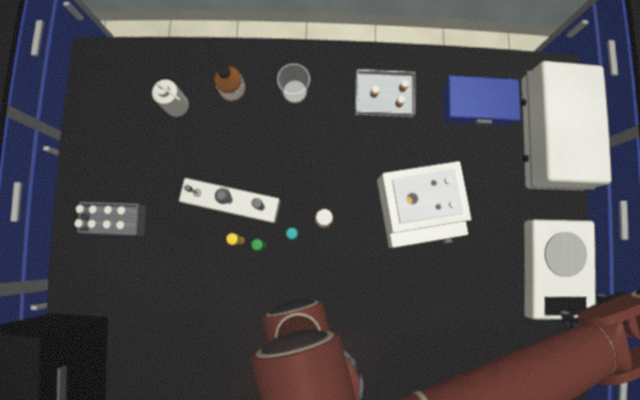

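View pics/side1.png

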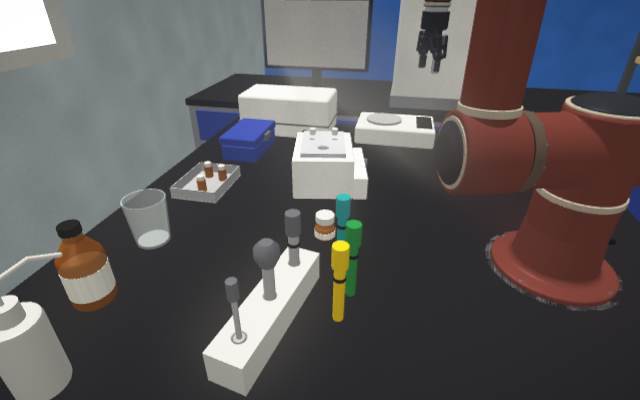

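The top view shows the white stand with the thin-neck probe at (190,188), the domed one at (223,196) and the plain-headed one at (258,204). The look-alikes are yellow (232,239), green (257,244) and turquoise (292,233), and the wide well in the heater is at about (412,198). In the side view the candidates are the thin (233,290), domed (266,255), plain grey with ring (293,223), turquoise (343,210), green (353,240) and yellow (340,260) probes. I choose the grey one at (293,223) and will check it in a close crop.

```bash
python3 - <<'E'
from h import *
p,d,m=load('top1'); q,e,n=load('side1')
A=cv2.resize(p[175:265,225:315],(400,400),interpolation=2); B=cv2.resize(p[155:245,375:475],(400,400),interpolation=2);
C=cv2.resize(q[195:285,255:375],(400,200*3//2),interpolation=2);
W=np.zeros((600,800,3),np.uint8);W[:300,:400]=cv2.resize(A,(400,300));W[:300,400:]=cv2.resize(B,(400,300));W[300:,:400]=C
W[300:,400:]=cv2.resize(q[120:200,285:375],(400,300),interpolation=2)
cv2.imwrite('pics/crop1.png',W[:,:,::-1])
# grey head mask in top: by depth height
v,u=np.mgrid[0:400,0:640]
Z=np.array([[dep(m,x,y,d[y,x]) if d[y,x]>0 else [0,0,-1] for x in range(170,480)] for y in range(160,260)])
np.save('pics/Z.npy',Z)
h=Z[:,:,2]
hm=((h>.14)&(h<.17)).astype(np.uint8)
k,l,st,c=cv2.connectedComponentsWithStats(hm)
for i in range(1,k):
    if st[i,4]>8: print(st[i]+[170,160,0,0,0],c[i]+[170,160],np.median(Z[l==i],0), p[160:260,170:480][l==i].mean(0))
# heater top
hm=((h>.10)&(h<.13)).astype(np.uint8)
k,l,st,c=cv2.connectedComponentsWithStats(hm)
for i in range(1,k):
    if st[i,4]>60: print('H',st[i]+[170,160,0,0,0],np.median(Z[l==i],0))
E
```

```text
[184 185   8   7  46] [187.41304348 188.        ] [0.49113362 0.32590061 0.15395096] [126.17391304 125.76086957 123.13043478]
[214 188  16  16 191] [221.67015707 195.39790576] [0.47641572 0.24346555 0.15027118] [108.15183246 108.04712042 107.58115183]
[251 198  12  10  92] [256.29347826 202.55434783] [0.46233603 0.16022746 0.15466946] [132.61956522 132.39130435 131.30434783]
[287 227  11  11  89] [291.61797753 232.4494382 ] [0.39532425 0.07467357 0.14467698] [ 67.25842697 167.69662921 160.6741573 ]
[226 233  12  11  95] [231.64210526 238.28421053] [0.3767157  0.21555788 0.14475318] [222.58947368 198.64210526  75.12631579]
[252 239  11  11  90] [256.65555556 243.92222222] [0.36493046 0.15599197 0.14478004] [ 69.44444444 150.86666667  84.43333333]
H [ 383  162   88   71 4474] [ 0.49336911 -0.25106339  0.11194396]
```

View pics/crop1.png

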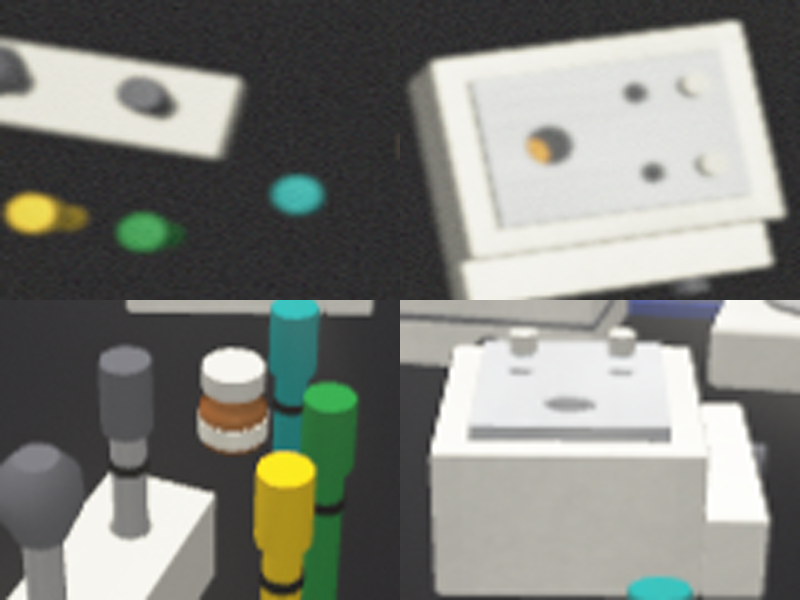

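The crop confirms the choice: the grey cylindrical head with the black ring is at crop (127,430), the neighbours lack a ring, and the coloured ones are separate. The wide well is the large dark hole with brass in it, at crop (549,145). Next I refine both points from the two views while turning the tool.

```bash
cat >> h.py <<'E'
def go(x,y,z,yaw):
    s=manip.state(); w,a,b,c=s['tool_rot']; from scipy.spatial.transform import Rotation as Ro
    R=Ro.from_quat([a,b,c,w]).as_matrix(); dl=R.T@(np.array([x,y,z])-s['tool_pos'])*100
    yw=np.arctan2(R[1,0],R[0,0]); print('tcp',np.round(s['tool_pos'],4),'cm',np.round(dl,2),'turn',round(yw-yaw,3),'tilt',np.round(R[:,2],3),'q',np.round(s['joint_pos'],2),'t',s['time'])
E
python3 - <<'E'
from h import *
def tri(m,a,n,b):
    o,d=ray(m,*a);p,e=ray(n,*b);A=np.stack([d,-e],1);t=np.linalg.lstsq(A,p-o,rcond=None)[0]
    X=o+d*t[0];Y=p+e*t[1];return (X+Y)/2,np.linalg.norm(X-Y)*1e3
m,n=load('top1')[2],load('side1')[2]; p=load('top1')[0];q=load('side1')[0]
print('head',plane(m,256.5,202.6,.155),plane(n,293.1,213,.155),tri(m,(256.5,202.6),n,(293.1,213)))
def blob(img,x0,y0,x1,y1,f):
    c=img[y0:y1,x0:x1].astype(int); M=f(c).astype(np.uint8)
    k,l,s,ce=cv2.connectedComponentsWithStats(M); i=1+np.argmax(s[1:,4]); return ce[i]+[x0,y0],s[i]
sat=lambda c:(c.min(2)<165)
for t in(130,150,165,180):
  a,sa=blob(p,398,186,426,212,lambda c:c.min(2)<t); b,sb=blob(q,308,140,338,155,lambda c:c.min(2)<t)
  print(t,a,sa,b,sb,plane(m,*a,.115),plane(n,*b,.115),tri(m,a,n,b))
for u,v in((434,182),(438,207),(447,181),(452,205)):print(plane(m,u,v,.115))
E
python3 -m crank '[{"turn":-0.145},{"turn":-0.145},{"turn":-0.145},{"turn":-0.145},{"turn":-0.145}]' 100
python3 -m crank '[{"turn":-0.14},{"turn":-0.14},{}]'
python3 -c "
from h import *
go(.4623,.1602,.2,1.399)"
```

```text
head [0.46153631 0.15954532 0.155     ] [0.46127719 0.16187031 0.155     ] (array([0.46178607, 0.15973958, 0.15362159]), np.float64(0.23107489432427167))
tcp [ 0.2408 -0.5761  0.2302] cm [ 48.83 -59.39   3.14] turn -1.003 tilt [-0.001  0.002 -1.   ] q [-1.29  0.05  1.61 -0.    1.48 -0.12] t 0.1Traceback (most recent call last):
  File "<stdin>", line 12, in <module>
  File "<stdin>", line 9, in blob
    return _wrapfunc(a, 'argmax', axis=axis, out=out, **kwds)
    return bound(*args, **kwds)
ValueError: attempt to get argmax of an empty sequence
schema error: expected keys x, y, z, turn
schema error: expected keys x, y, z, turn
```

```bash
python3 - <<'E'
from h import *
m,n=load('top1')[2],load('side1')[2]; p=load('top1')[0];q=load('side1')[0]
def blob(img,x0,y0,x1,y1,t):
    M=(img[y0:y1,x0:x1].min(2)<t).astype(np.uint8)
    k,l,s,ce=cv2.connectedComponentsWithStats(M)
    if k<2:return
    i=1+np.argmax(s[1:,4]); return ce[i]+[x0,y0],s[i]
for t in(120,140,155,165,175,185):
  a=blob(p,400,188,424,210,t); b=blob(q,312,142,334,154,t)
  if a:print(t,a,plane(m,*a[0],.115))
  if b:print('   side',b,plane(n,*b[0],.115))
E
python3 -m crank '[{"x":0,"y":0,"z":0,"turn":-0.145},{"x":0,"y":0,"z":0,"turn":-0.145},{"x":0,"y":0,"z":0,"turn":-0.145},{"x":0,"y":0,"z":0,"turn":-0.145},{"x":0,"y":0,"z":0,"turn":-0.145}]' 100
python3 -m crank '[{"x":0,"y":0,"z":0,"turn":-0.14},{"x":0,"y":0,"z":0,"turn":-0.14},{"x":0,"y":0,"z":0,"turn":0}]'
python3 -c "
from h import *
go(.4615,.1603,.22,1.399)"
```

```text
120 (array([411.875   , 198.265625]), array([ 8,  6,  9,  9, 64], dtype=int32)) [ 0.48757771 -0.21482425  0.115     ]
140 (array([411.7625, 198.325 ]), array([ 7,  6, 10, 10, 80], dtype=int32)) [ 0.48742277 -0.21454589  0.115     ]
155 (array([411.89247312, 198.10752688]), array([ 7,  5, 11, 11, 93], dtype=int32)) [ 0.48796924 -0.21486515  0.115     ]
   side (array([319.5, 147. ]), array([7, 5, 2, 1, 2], dtype=int32)) [ 0.49791858 -0.21472463  0.115     ]
165 (array([412.        , 198.08080808]), array([ 7,  5, 11, 11, 99], dtype=int32)) [ 0.48804323 -0.21513172  0.115     ]
   side (array([322.5, 147.5]), array([ 7,  5,  8,  2, 16], dtype=int32)) [ 0.4899499 -0.213111   0.115    ]
175 (array([411.85849057, 198.16037736]), array([  6,   5,  12,  11, 106], dtype=int32)) [ 0.48783625 -0.21478161  0.115     ]
   side (array([322.73684211, 147.47368421]), array([ 6,  5, 10,  2, 19], dtype=int32)) [ 0.48940908 -0.21340923  0.115     ]
185 (array([411.79824561, 198.18421053]), array([  6,   5,  12,  12, 114], dtype=int32)) [ 0.48777293 -0.21463241  0.115     ]
   side (array([322.61538462, 147.23076923]), array([ 6,  4, 11,  3, 26], dtype=int32)) [ 0.49002361 -0.21491643  0.115     ]
time: 0.6
tool_pos: [0.2408, -0.5763, 0.2306]
tool_rot: [-0.001, 0.845, 0.534, 0.0]
contact_force: [-0.0, 0.1, -0.7]
gripper_width: 0.997
grasp_force: 0.0
time: 0.9
tool_pos: [0.2409, -0.5763, 0.2306]
tool_rot: [-0.001, 0.765, 0.644, 0.0]
contact_force: [0.3, 0.4, -0.7]
gripper_width: 0.997
grasp_force: 0.0
tcp [ 0.2409 -0.5763  0.2306] cm [76.34  9.26  1.13] turn 0.001 tilt [-0.     0.001 -1.   ] q [-1.29  0.05  1.61 -0.    1.48 -1.12] t 0.9
```

```bash
python3 -m crank '[{"x":4,"y":0.5,"z":0,"turn":0},{"x":4,"y":0.5,"z":0,"turn":0},{"x":4,"y":0.5,"z":0,"turn":0},{"x":4,"y":0.5,"z":0,"turn":0},{"x":4,"y":0.5,"z":0,"turn":0}]'
python3 -m crank '[{"x":4,"y":0.5,"z":0,"turn":0},{"x":4,"y":0.5,"z":0,"turn":0},{"x":4,"y":0.5,"z":0,"turn":0},{"x":4,"y":0.5,"z":0,"turn":0},{"x":4,"y":0.5,"z":0,"turn":0}]'
python3 -m crank '[{"x":4,"y":0.5,"z":0,"turn":0},{"x":4,"y":0.5,"z":0,"turn":0},{"x":4,"y":0.5,"z":0,"turn":0},{"x":4,"y":0.5,"z":0,"turn":0},{"x":0,"y":0,"z":0,"turn":0}]'
python3 -c "
from h import *
go(.4615,.1603,.22,1.399)"
```

```text
time: 1.4
tool_pos: [0.2995, -0.3821, 0.2309]
tool_rot: [-0.0, 0.766, 0.643, 0.0]
contact_force: [0.5, 0.2, 0.3]
gripper_width: 0.999
grasp_force: 0.0
time: 1.9
tool_pos: [0.3579, -0.1893, 0.2311]
tool_rot: [0.0, 0.766, 0.643, 0.0]
contact_force: [0.1, -0.1, 0.4]
gripper_width: 1.0
grasp_force: 0.0
time: 2.4
tool_pos: [0.405, -0.0328, 0.2311]
tool_rot: [-0.001, 0.763, 0.646, 0.0]
contact_force: [-1.2, 0.4, -0.2]
gripper_width: 0.999
grasp_force: 0.0
tcp [ 0.405  -0.0328  0.2311] cm [19.98  2.38  1.14] turn 0.006 tilt [ 0.     0.001 -1.   ] q [-0.27 -0.51  2.09  0.    1.57 -0.1 ] t 2.4
```

```bash
python3 -m crank '[{"x":4,"y":0.48,"z":0,"turn":0},{"x":4,"y":0.48,"z":0,"turn":0},{"x":4,"y":0.48,"z":0,"turn":0},{"x":4,"y":0.48,"z":0,"turn":0},{"x":4,"y":0.48,"z":0,"turn":0}]'
python3 -m crank '[{"x":0,"y":0,"z":0,"turn":0},{"x":0,"y":0,"z":0,"turn":0}]'
python3 -c "
from h import *
go(.4615,.1603,.116,1.399)
p,d,m=grab('wrist','w1'); print(proj(m,[[.4615,.1603,.155]]))"
```

```text
time: 2.9
tool_pos: [0.4626, 0.1573, 0.2312]
tool_rot: [0.0, 0.766, 0.643, -0.0]
contact_force: [0.5, 0.6, -0.2]
gripper_width: 1.002
grasp_force: 0.0
time: 3.1
tool_pos: [0.4621, 0.1563, 0.2308]
tool_rot: [-0.0, 0.765, 0.644, -0.001]
contact_force: [-0.6, 0.8, 0.2]
gripper_width: 1.002
grasp_force: 0.0
tcp [0.4621 0.1563 0.2308] cm [ 0.4  -0.12 11.48] turn 0.001 tilt [-0.001 -0.001 -1.   ] q [ 0.17 -0.28  1.92 -0.    1.5   0.34] t 3.1
[[316.11054363 211.56397314]]
```

View pics/w1.png

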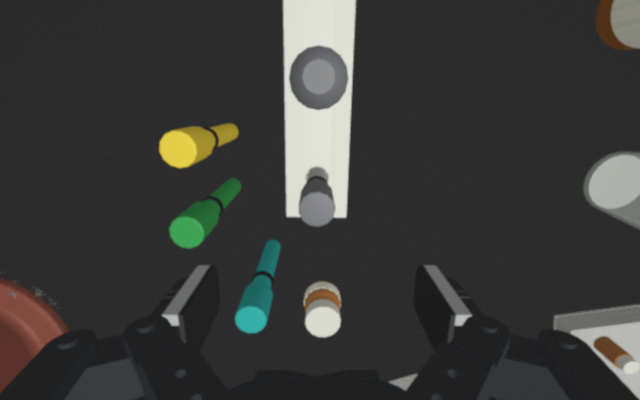

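The wrist view puts the ringed head's top at (316,210), against a predicted (316,212), so the position is good. The fingers' path down on either side is clear.

```bash
python3 -m crank '[{"x":0.4,"y":-0.1,"z":1.5,"turn":0},{"x":0,"y":0,"z":2.5,"turn":0},{"x":0,"y":0,"z":2.5,"turn":0},{"x":0,"y":0,"z":2.5,"turn":0},{"x":0,"y":0,"z":2.5,"turn":0}]'
python3 -m crank '[{"x":0,"y":0,"z":0,"turn":0},{"x":0,"y":0,"z":0,"turn":0}]'
python3 -c "
from h import *
go(.4615,.1603,.116,1.399)"
```

```text
time: 3.65
tool_pos: [0.4612, 0.1594, 0.1142]
tool_rot: [-0.0, 0.765, 0.643, -0.0]
contact_force: [-0.0, 0.5, 0.2]
gripper_width: 1.0
grasp_force: 0.0
time: 3.85
tool_pos: [0.4613, 0.1598, 0.1157]
tool_rot: [-0.0, 0.765, 0.644, -0.001]
contact_force: [-0.3, 0.3, -0.2]
gripper_width: 0.999
grasp_force: 0.0
tcp [0.4613 0.1598 0.1157] cm [ 0.05  0.01 -0.03] turn 0.0 tilt [-0.001 -0.    -1.   ] q [ 0.18 -0.18  2.03 -0.    1.29  0.35] t 3.85
```

```bash
Z='x'; python3 -m crank '[{"x":0,"y":0,"z":0,"turn":0},{"x":0,"y":0,"z":0,"turn":0},{"x":0,"y":0,"z":0,"turn":0},{"x":0,"y":0,"z":0,"turn":0},{"x":0,"y":0,"z":0,"turn":0}]' 0
python3 -m crank '[{"x":0,"y":0,"z":0,"turn":0},{"x":0,"y":0,"z":0,"turn":0},{"x":0,"y":0,"z":0,"turn":0},{"x":0,"y":0,"z":0,"turn":0},{"x":0,"y":0,"z":0,"turn":0}]'
```

```text
time: 4.35
tool_pos: [0.4625, 0.1608, 0.1172]
tool_rot: [0.0, 0.765, 0.645, 0.001]
contact_force: [-0.9, 0.1, 3.1]
gripper_width: 0.286
grasp_force: 58.7
time: 4.85
tool_pos: [0.4625, 0.1608, 0.1172]
tool_rot: [0.0, 0.765, 0.645, 0.001]
contact_force: [-0.6, 0.1, 4.8]
gripper_width: 0.291
grasp_force: 58.7
```

```bash
python3 -m crank '[{"x":0,"y":0,"z":-1,"turn":0},{"x":0,"y":0,"z":-2,"turn":0},{"x":0,"y":0,"z":-2,"turn":0},{"x":0,"y":0,"z":-2,"turn":0},{"x":0,"y":0,"z":-2,"turn":0}]'
python3 -m crank '[{"x":0,"y":0,"z":-2,"turn":0},{"x":0,"y":0,"z":-2,"turn":0},{"x":0,"y":0,"z":-2,"turn":0},{"x":0,"y":0,"z":-1.5,"turn":0},{"x":0,"y":0,"z":0,"turn":0}]'
python3 -c "
from h import *
go(.4885,-.2143,.282,1.399)"
```

```text
time: 5.35
tool_pos: [0.4612, 0.1605, 0.2065]
tool_rot: [-0.0, 0.765, 0.645, -0.001]
contact_force: [0.7, 0.5, -0.3]
gripper_width: 0.289
grasp_force: 59.3
time: 5.85
tool_pos: [0.4627, 0.1608, 0.2838]
tool_rot: [0.001, 0.765, 0.645, 0.002]
contact_force: [-0.7, 0.9, -1.1]
gripper_width: 0.287
grasp_force: 59.4
tcp [0.4627 0.1608 0.2838] cm [-36.53   8.88   0.16] turn 0.002 tilt [ 0.004  0.001 -1.   ] q [ 0.18 -0.31  1.85 -0.    1.59  0.35] t 5.85
```

```bash
python3 -m crank '[{"x":-3.6,"y":0.88,"z":0,"turn":0},{"x":-3.6,"y":0.88,"z":0,"turn":0},{"x":-3.6,"y":0.88,"z":0,"turn":0},{"x":-3.6,"y":0.88,"z":0,"turn":0},{"x":-3.6,"y":0.88,"z":0,"turn":0}]'
python3 -m crank '[{"x":-3.6,"y":0.88,"z":0,"turn":0},{"x":-3.6,"y":0.88,"z":0,"turn":0},{"x":-3.6,"y":0.88,"z":0,"turn":0},{"x":-3.6,"y":0.88,"z":0,"turn":0},{"x":-3.6,"y":0.88,"z":0,"turn":0}]'
python3 -m crank '[{"x":0,"y":0,"z":0,"turn":0},{"x":0,"y":0,"z":0,"turn":0},{"x":0,"y":0,"z":0,"turn":0}]'
python3 -c "
from h import *
go(.4885,-.2143,.282,1.399)
s=manip.state()['tool_pos']
a=grab('top','top2')[0];b,_,n=grab('side','side2');w,_,wm=grab('wrist','w2')
print('pred tip side',proj(n,[[s[0],s[1],s[2]-.107],[s[0],s[1],s[2]+.038],[.4885,-.2143,.115]]), 'wrist well',proj(wm,[[.4885,-.2143,.115]]))
W=np.zeros((600,800,3),np.uint8);W[:400,:400]=cv2.resize(b[60:180,260:380],(400,400),interpolation=2);W[:250,400:]=cv2.resize(w,(400,250));W[280:580,400:]=cv2.resize(a[155:245,365:485],(400,300),interpolation=2)
cv2.imwrite('pics/c2.png',W[:,:,::-1])"
```

```text
time: 6.35
tool_pos: [0.474, -0.0255, 0.2797]
tool_rot: [-0.001, 0.765, 0.645, -0.001]
contact_force: [0.2, -0.4, 0.0]
gripper_width: 0.287
grasp_force: 59.3
time: 6.85
tool_pos: [0.487, -0.2103, 0.2795]
tool_rot: [-0.001, 0.765, 0.644, -0.0]
contact_force: [0.3, -0.8, 0.1]
gripper_width: 0.29
grasp_force: 59.3
time: 7.15
tool_pos: [0.4874, -0.2082, 0.2803]
tool_rot: [-0.001, 0.764, 0.645, -0.0]
contact_force: [0.3, 0.4, -0.9]
gripper_width: 0.291
grasp_force: 59.3
tcp [ 0.4874 -0.2082  0.2803] cm [-0.59  0.21 -0.17] turn 0.002 tilt [-0.001  0.001 -1.   ] q [-0.54 -0.2   1.77  0.    1.57 -0.38] t 7.15
pred tip side [[323.37831129 125.58828182]
 [324.09131042  62.22382514]
 [323.16572568 147.3718914 ]] wrist well [[319.71477409 192.165663  ]]
```

View pics/c2.png

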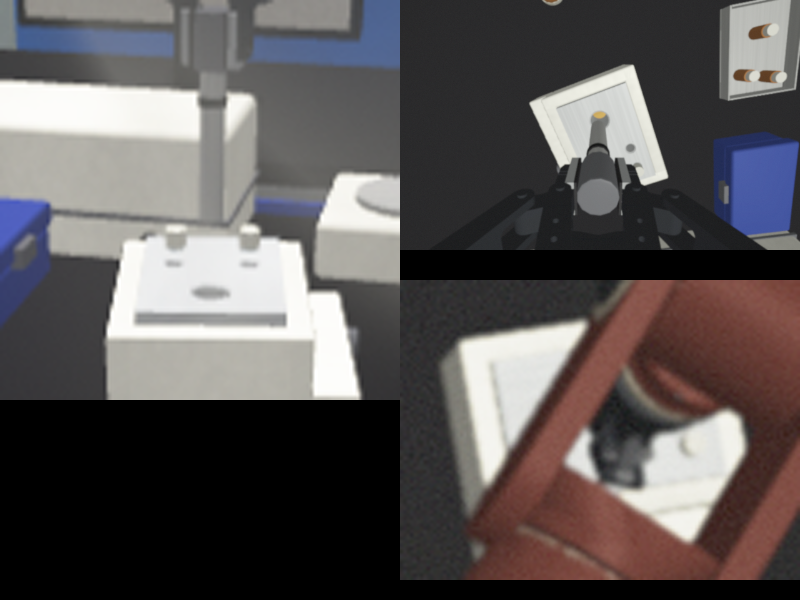

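The side view shows the probe held upright, its tip at (323.6,125.4) against a predicted (323.4,125.6). The well is at (323,147). In the wrist picture the well shows just beyond the tip, at about (320,187), and I check its rim there.

```bash
python3 - <<'E'
from h import *
p,d,m=load('w2')
c=np.array([.4885,-.2143,.115])
print(proj(m,[c+[.014*np.cos(t),.014*np.sin(t),0] for t in np.arange(8)*np.pi/4]).round(1).tolist())
M=(p[165:205,290:350].min(2)<165).astype(np.uint8)
for r in range(170,206,3): print(r,p[r,298:344:2].min(1))
q,e,n=load('side2')
E
```

```text
[[334.2, 189.8], [328.3, 180.5], [317.3, 178.0], [307.7, 183.9], [305.3, 194.5], [311.3, 203.6], [322.1, 206.0], [331.6, 200.3]]
170 [213 210 211 211 210 209 210 211 211 210 208 209 209 210 208 208 208 207
 209 210 213 212 211]
173 [213 212 211 212 211 210 209 211 211 211 209 207 209 210 209 208 208 207
 209 210 212 213 211]
176 [211 212 211 211 212 210 208 209 208 205 200 199 201 207 210 208 208 208
 207 209 210 213 213]
179 [211 212 212 210 211 208 195 175 144 123 114 111 124 140 169 192 205 208
 206 209 210 211 213]
182 [211 212 212 210 202 181 121  97  94  96  96  98  99 100 101 124 168 193
 207 208 210 209 212]
185 [208 211 211 204 180 139 113  97  98  97  97  99  99 101 101 115 123 159
 193 207 208 210 210]
188 [208 209 209 193 150 137 132 123 112 103 100 103 108 115 120 118 118 127
 169 204 207 210 209]
191 [210 208 206 184 138 137 133 129 126 121 120 121 121 121 120 118 117 121
 160 197 208 208 210]
194 [208 209 204 184 139 133 121 110 105 104 107 109 113 118 118 117 117 123
 162 201 208 207 210]
197 [207 209 207 193 150 111 103 103 103 103 106 107 108 113 117 118 120 137
 176 205 207 207 208]
200 [207 208 209 203 158 103 104 102 105 105 106 108 110 112 117 120 132 165
 196 210 208 208 207]
203 [206 207 209 204 132 101 105 103 104 104 104 107 110 113 118 135 173 197
 211 210 210 208 207]
```

```bash
python3 -m crank '[{"x":-0.6,"y":0.2,"z":1,"turn":0},{"x":0,"y":0,"z":2,"turn":0},{"x":0,"y":0,"z":1.5,"turn":0},{"x":0,"y":0,"z":0,"turn":0},{"x":0,"y":0,"z":0,"turn":0}]'
python3 -c "
from h import *
go(.4885,-.2143,.14,1.399)"
```

```text
time: 7.8
tool_pos: [0.4885, -0.2152, 0.2358]
tool_rot: [-0.001, 0.765, 0.645, -0.0]
contact_force: [-0.1, -0.6, -0.0]
gripper_width: 0.29
grasp_force: 59.3
tcp [ 0.4885 -0.2152  0.2358] cm [ 0.08 -0.    9.58] turn 0.002 tilt [-0.001  0.001 -1.   ] q [-0.55 -0.17  1.82 -0.    1.49 -0.38] t 7.8
```

```bash
python3 -m crank '[{"x":0,"y":0,"z":1.2,"turn":0},{"x":0,"y":0,"z":1.2,"turn":0},{"x":0,"y":0,"z":1.3,"turn":0},{"x":0,"y":0,"z":1.3,"turn":0},{"x":0,"y":0,"z":1,"turn":0}]'
python3 -m crank '[{"x":0,"y":0,"z":0.5,"turn":0},{"x":0,"y":0,"z":0.5,"turn":0},{"x":0,"y":0,"z":0.5,"turn":0},{"x":0,"y":0,"z":0,"turn":0}]'
python3 -c "
from h import *
go(.4885,-.2143,.14,1.399)"
```

```text
time: 8.3
tool_pos: [0.4881, -0.215, 0.1743]
tool_rot: [-0.001, 0.765, 0.645, -0.0]
contact_force: [-0.3, -0.1, -1.3]
gripper_width: 0.292
grasp_force: 59.3
time: 8.7
tool_pos: [0.4884, -0.2152, 0.1607]
tool_rot: [-0.0, 0.765, 0.645, -0.0]
contact_force: [-0.4, -0.0, -1.2]
gripper_width: 0.289
grasp_force: 59.3
tcp [ 0.4884 -0.2152  0.1607] cm [ 0.09 -0.01  2.07] turn 0.002 tilt [-0.001  0.    -1.   ] q [-0.55 -0.11  1.89 -0.    1.36 -0.38] t 8.7
```

```bash
python3 -m crank '[{"x":0,"y":0,"z":0.4,"turn":0},{"x":0,"y":0,"z":0.4,"turn":0},{"x":0,"y":0,"z":0.4,"turn":0},{"x":0,"y":0,"z":0.3,"turn":0},{"x":0,"y":0,"z":0,"turn":0}]'
python3 -m crank '[{"x":0,"y":0,"z":0.2,"turn":0},{"x":0,"y":0,"z":0.2,"turn":0},{"x":0,"y":0,"z":0,"turn":0}]'
```

```text
time: 9.2
tool_pos: [0.4893, -0.2158, 0.1477]
tool_rot: [0.001, 0.765, 0.645, 0.0]
contact_force: [-0.6, 0.5, 4.4]
gripper_width: 0.287
grasp_force: 60.0
time: 9.5
tool_pos: [0.4894, -0.2158, 0.1437]
tool_rot: [0.001, 0.765, 0.645, 0.0]
contact_force: [-0.6, -0.3, 4.8]
gripper_width: 0.291
grasp_force: 60.0
```

Pushing the cup. Continuing in 1 mm steps until the force jumps.

```bash
python3 -m crank '[{"x":0,"y":0,"z":0.2,"turn":0},{"x":0,"y":0,"z":0,"turn":0}]'
python3 -m crank '[{"x":0,"y":0,"z":0.1,"turn":0},{"x":0,"y":0,"z":0,"turn":0}]'
python3 -m crank '[{"x":0,"y":0,"z":0.1,"turn":0},{"x":0,"y":0,"z":0,"turn":0}]'
```

```text
time: 9.7
tool_pos: [0.4894, -0.2158, 0.1418]
tool_rot: [0.001, 0.765, 0.645, 0.0]
contact_force: [-1.4, 0.4, 4.3]
gripper_width: 0.291
grasp_force: 60.0
time: 9.9
tool_pos: [0.4893, -0.2158, 0.1408]
tool_rot: [0.001, 0.765, 0.645, 0.0]
contact_force: [-0.9, 1.3, 4.9]
gripper_width: 0.288
grasp_force: 60.0
time: 10.1
tool_pos: [0.4894, -0.2159, 0.1402]
tool_rot: [0.001, 0.765, 0.645, 0.0]
contact_force: [-2.0, 1.3, 6.1]
gripper_width: 0.286
grasp_force: 60.3
```

```bash
python3 -m crank '[{"x":0,"y":0,"z":0.1,"turn":0},{"x":0,"y":0,"z":0,"turn":0}]'
python3 -m crank '[{"x":0,"y":0,"z":0.1,"turn":0},{"x":0,"y":0,"z":0,"turn":0}]'
python3 -c "
from h import *
w=grab('wrist','w3')[0]; b=grab('side','side3')[0]
W=np.zeros((500,800,3),np.uint8);W[:,:400]=cv2.resize(b[90:190,270:350],(400,500),interpolation=2);W[:250,400:]=cv2.resize(w,(400,250));cv2.imwrite('pics/c3.png',W[:,:,::-1])"
```

```text
time: 10.3
tool_pos: [0.4896, -0.216, 0.1401]
tool_rot: [0.001, 0.765, 0.645, 0.0]
contact_force: [-1.9, 1.4, 11.9]
gripper_width: 0.289
grasp_force: 60.7
time: 10.5
tool_pos: [0.4897, -0.2162, 0.1401]
tool_rot: [0.001, 0.765, 0.645, 0.0]
contact_force: [-4.3, 2.6, 14.5]
gripper_width: 0.289
grasp_force: 61.2
```

View pics/c3.png

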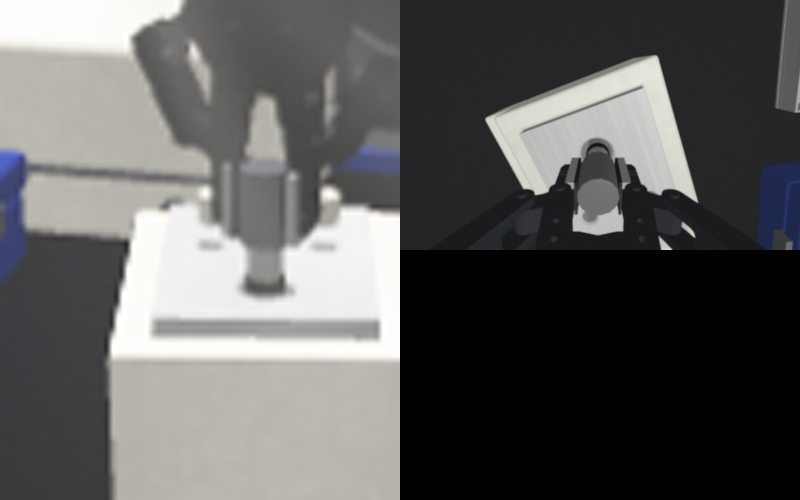

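The side picture shows the ring seated right at the block's face (crop (265,288)), and the force has risen with no further travel, so the probe has bottomed. I relax the push, open and retreat.

```bash
python3 -m crank '[{"x":0,"y":0,"z":-0.2,"turn":0},{"x":0,"y":0,"z":0,"turn":0}]'
python3 -m crank '[{"x":0,"y":0,"z":0,"turn":0},{"x":0,"y":0,"z":0,"turn":0},{"x":0,"y":0,"z":0,"turn":0},{"x":0,"y":0,"z":0,"turn":0},{"x":0,"y":0,"z":0,"turn":0}]' 80
python3 -m crank '[{"x":0,"y":0,"z":-1,"turn":0},{"x":0,"y":0,"z":-2,"turn":0},{"x":0,"y":0,"z":-3,"turn":0},{"x":0,"y":0,"z":-3,"turn":0},{"x":0,"y":0,"z":-3,"turn":0}]'
python3 -m crank '[{"x":-2,"y":0,"z":-2,"turn":0},{"x":-4,"y":0,"z":0,"turn":0},{"x":-4,"y":0,"z":0,"turn":0},{"x":0,"y":0,"z":0,"turn":0},{"x":0,"y":0,"z":0,"turn":0}]'
python3 -c "
from h import *
w,d,m=grab('wrist','w4'); b,_,n=grab('side','side4')
print(proj(m,[[.4885,-.2143,.178]]),proj(n,[[.4885,-.2143,.178],[.4885,-.2143,.118]]))
W=np.zeros((500,800,3),np.uint8);W[:,:400]=cv2.resize(b[90:190,270:350],(400,500),interpolation=2);W[:250,400:]=cv2.resize(w,(400,250));cv2.imwrite('pics/c4.png',W[:,:,::-1])"
```

```text
time: 10.8
tool_pos: [0.4894, -0.2159, 0.1402]
tool_rot: [0.001, 0.765, 0.645, 0.0]
contact_force: [-0.8, 0.5, 8.8]
gripper_width: 0.285
grasp_force: 60.1
time: 11.3
tool_pos: [0.4885, -0.2153, 0.1379]
tool_rot: [-0.0, 0.765, 0.645, -0.0]
contact_force: [0.2, -0.7, -0.1]
gripper_width: 0.8
grasp_force: 0.0
time: 11.8
tool_pos: [0.4886, -0.2153, 0.2603]
tool_rot: [0.0, 0.765, 0.645, 0.0]
contact_force: [0.2, 0.3, 0.1]
gripper_width: 0.8
grasp_force: 0.0
time: 12.3
tool_pos: [0.4715, -0.3144, 0.2787]
tool_rot: [-0.0, 0.765, 0.644, 0.0]
contact_force: [-0.1, -0.3, -0.3]
gripper_width: 0.802
grasp_force: 0.0
[[317.30251059  61.84775936]] [[323.44241709 122.87523581]
 [323.17848125 146.24250175]]
```

View pics/c4.png

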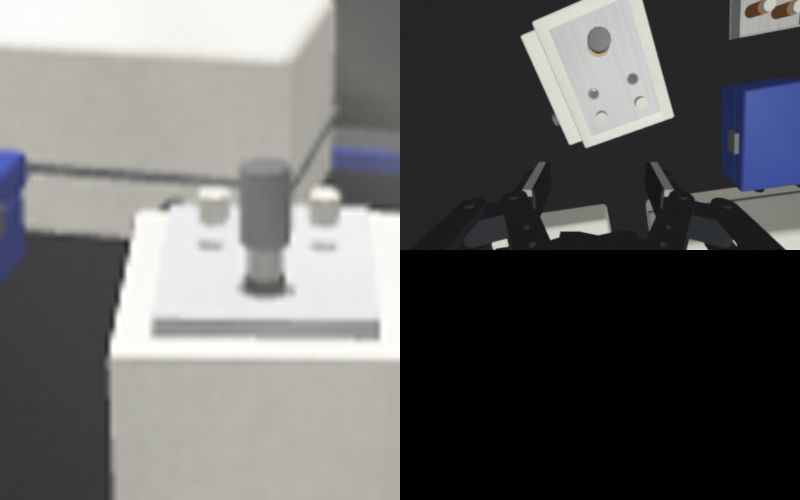

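The probe stands upright and free in the wide well. Its head top is at side (323,123), as predicted, the ring is at the block's face, and the gripper is clear.

```bash
python3 -c "
from plant import manip
print(manip.job_done())"
```

```text
the job is handed in; nothing more can be done
None
```

The ringed probe is bottomed and standing upright, let go, in the wide well, with its ring at the block's top face and the gripper clear; I handed the job in at about 12.4 s, and no verdict was returned.

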